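Stand up the fallen nozzle and unscrew its transit cap

ROBOT

A 6-joint arm with a two-finger parallel gripper is mounted at the origin on the work surface. World frame = base frame: x ahead of the robot, y to its left, z up, the work surface at z = 0. Lengths are in m, angles in degrees, forces in N, time in s.
With the tool pointing down it reaches from about 0.3 to 0.75 m from the base axis. Payload 8.5 kg.
Tool frame: the origin (TCP) lies midway between the tips of the shut fingers; the grasp point (between the pads) lies 19 mm behind it (env.hold_point_z is the distance from the TCP to the grasp point, in m); z points along the fingers, y is the line along which they close (so a half turn about z gives the same grasp; the last joint's range is limited). The gripper opens to 85 mm and grips with 20 to 120 N. Pads are 22 mm wide; open, the fingers measure 114 mm over their backs; the gripper's body (76 mm by 85 mm) begins 54 mm behind the grasp point. The pads swing forward as they close: fully open they stand 13 mm farther back than shut.
Start: joints at [63.696, 21.807, 74.336, -0, 83.858, -12.336], TCP at [0.133, 0.534, 0.231] pointing down, gripper open.
Joint ranges: [-178.18, 178.18], [-50.72, 133.34], [12.68, 142.11], [-81.47, 261.47], [9.98, 163.14], [-165.26, 165.26]. Speed limits (degrees/s): [136.94, 136.94, 180, 180, 180, 180].

INTERFACE

Orientations are given as a 3x3 rotation matrix whose columns are the frame's x, y, z axes.
In Python, from rig import observe, get_image, camera_info, env gives the robot as it stands.
- The arm moves only by the tool drive_tool, never from a script. Its arguments are lists of equal length, an entry for each row: "offset": the shift along the tool's x, y, z in units of 40 mm (1.0 is 40 mm), a list of three; "turn": the turn, a rotation vector about the tool's x, y, z in units of 6 degrees (1.0 is 6 degrees), a list of three; "hand": the opening, from 0 (shut) to 1 (fully open). A call has exactly 10 rows; each row shifts and turns the commanded pose from where the row before left it, along the tool's axes as they then stand; what a row does not reach is not made up. A row lasts 1/8 s, in which the tool goes at most 62.5 mm and 10.7 degrees, less where a joint would pass 70% of its speed; a pose out of reach is approached as far as the arm can. A call is refused whole if a number of a shift passes 1 or a number of a turn 1, either way. A call with a gripper value outside its range is refused whole. The fingers move at their own pace and stop on an object; "newtons" is the grip in N (left out, the last holds). Time passes only in rows, so rows that do not move let the fingers close, or fill a call up. It gives the time, the measured TCP pose, the force, the opening and the grip force at its end, in the units of the state.
- observe(): the state, without advancing time (a new reading comes with each control period).
- get_image(name): name is "scene" or "top"; returns the picture (384x512x3 uint8, blue, green, red); there is no depth.
- camera_info(name): a dict with "fx", "fy", "cx", "cy" (pixels), "world_to_cam" (4x4, takes a point from world to camera coordinates). Camera axes: x right, y down, z forward; pixel columns grow to the right and rows downward; lengths in m; the calibration is good to about 2 mm. A picture is of the moment at which its call begins. camera_info takes no time and is no camera call.
- env.close_job(): hands the job in; it is judged then, once.
The state is a dict: "time_s": time; "q": joint angles; "qvel": joint speeds; "joint_efforts": joint torques, N m; "position": TCP position; "tool_rot": TCP orientation; "ft_force": force on the tool from outside, world axes, zero at the start; "wrist_torque": the same for the moment, N m; "grip_width": finger opening in m; "gripper_force": force on a finger pad.
Only numpy, scipy, OpenCV 4.12 (cv2) and the standard library are available. Lean on these libraries where they do the work, as an engineer would, in place of code of your own. Each camera call takes 0.05 s, during which the arm holds its last target. There are 200 camera calls.

TASK

One capped brass nozzle has tipped over in the inspection lane on the steel tray: stand it upright on its square foot in the lane, between the blue rails that brace it, with its cap still on. Then unscrew the tight white cap counter-clockwise until the thread lets go, leaving the nozzle standing in the lane, lift the cap clear and finish still holding it level just above the nozzle's mouth. Leave the standing nozzles and the other things on the tray as they are.

Things in the scene. Friction and masses are not known exactly. Their poses are not given: they have to be found in the camera images.
- nozzle: Tipped brass garden nozzle, the only one with a white cap; 102 mm long capped, about 0.3 kg. Origin on its axis 50 mm from the foot's underside; z runs from foot to cap. Measured from the underside: square foot 48 x 48 mm, 30 mm tall, flats across x and y; round barrel 34 mm diameter from 30 to 74 mm; neck 28 mm diameter (37 mm over the thread) up to 96 mm. Lies on a flat of its foot and the cap, axis along the lane.
- nozzle_foot (a point): Centre of the underside of that nozzle's foot; axes as nozzle. At the start its cap points to the lane's +y. The centre of mass is about 37 mm above the underside: within about 25 degrees of upright, with the foot's edge on the floor, it settles onto its foot by itself.
- nozzle_mouth (a point): Centre of the mouth of that nozzle's neck, 96 mm from the underside of the foot, under the cap at first; axes as nozzle. A sprung red seal, 18 mm diameter, sticks out 1 mm under the cap and 5 mm once the cap is off; it presses the cap upwards with 12 to 15 N, which keeps the thread tight.
- cap: White nylon screw cap, 12-sided, 48 mm across flats (50 mm over corners), 26 mm tall, 30 g, blue mark on top. Origin at the centre of its open rim; z points to its closed top. Inside the skirt is 21 mm deep. Screwed tight, the rim lies 76 mm and the top 102 mm from the underside of the nozzle's foot, and two flats face the nozzle's +x and -x, across the lane.
- cap_top (a point): Centre of the cap's closed top; axes as cap. Thread: turned counter-clockwise (seen from the top) 53 degrees relative to the nozzle it has risen 2.3 mm and lets go; from 55 to 95 degrees it lifts straight off; a stop is at 97. In the lane the nozzle turns about 6 degrees before the rails hold it, so turn some 80 to 88 degrees. Takes up to 0.5 N m; clockwise is against a stop.
- lane (a point): Middle of the inspection lane, on the tray's steel floor, 6 mm above the table; the lane runs along its y axis, z up. Two blue rails, 10 mm above the floor, 6 mm thick, 460 mm long, 53 mm apart, with open ends. Places at about y = -150, 0 and 150 mm: the tipped nozzle's middle is at one, the standing nozzles at the others.
- nozzle_a: A standing brass nozzle in the lane without cap: square foot 48 mm, 96 mm tall. Origin at the centre of its underside. Leave alone.
- nozzle_b: Another standing nozzle in the lane, the same as nozzle_a. Leave alone.
- micrometer: Black thread micrometer lying flat on the tray, about 45 x 130 mm, 16 mm high. Leave alone.
- plug: White nylon plug, 32 mm diameter, 26 mm high. Leave alone.
- washer: Bronze flange washer, 38 mm diameter, 5 mm thick. Leave alone.
- ring_gauge: Dark steel ring gauge, 44 mm diameter, 14 mm high. Leave alone.
Things that resemble listed ones, but are neither listed nor needed, are in the scene too. What is shaped like the cap but pink is not meant.

How it is judged:
By the outcome, as a careful person would: the job done as asked, in the order asked, and still so for the second after the job is handed in, while the arm keeps its last pose, push and grip.
It also fails if it takes over 54 s, if anything falls off the work surface, if the arm or the gripper's body presses on something with over 40 N, if the wrist force passes 120 N, or if a joint passes its speed limit or range.

## Working session

There is one attempt and no reset: what is moved stays moved. The work goes in short steps, Python scripts to look and compute and a tool call to move; the robot and the scene stay as the last step left them, time stands still between calls to the robot, and variables do not carry over. Pictures are saved under pics/ and viewed, at most 10 in all, crops included, and the job is handed in when it is done.

Besides the shell and the picture viewer there is one more tool, called after "Emit:" by a JSON object that holds its "name" and its "arguments". drive_tool: Moves the arm, as the interface text tells. Its arguments: {"type":"object","properties":{"offset":{"type":"array"},"turn":{"type":"array"},"hand":{"type":"array"},"newtons":{"type":"number"}},"required":["offset","turn","hand"]}

```bash
ls; mkdir -p pics; python3 - <<'E'
from rig import *
import cv2,numpy as np
for n in("scene","top"):
    im=get_image(n); cv2.imwrite(f"pics/{n}0.png",im)
    c=camera_info(n); print(n,c["fx"],c["cx"],c["cy"],np.round(c["world_to_cam"],3).tolist())
print(observe()); print(env.hold_point_z)
a=cv2.imread("pics/scene0.png");b=cv2.imread("pics/top0.png")
cv2.imwrite("pics/both.png",cv2.resize(np.vstack([a,b]),None,fx=.78,fy=.78))
E
```

```text
pics
scene 380.6179566392379 254.26514140486978 193.84925709582237 [[0.632, 0.775, 0.019, -0.38], [0.59, -0.465, -0.66, -0.334], [-0.503, 0.428, -0.751, 1.13], [0.0, 0.0, 0.0, 1.0]]
top 357.7835001498174 253.27946557230786 194.11918260196842 [[-0.019, -1.0, -0.02, 0.007], [-0.984, 0.022, -0.177, 0.634], [0.178, 0.017, -0.984, 0.722], [0.0, 0.0, 0.0, 1.0]]
{'time_s': 0.1, 'q': array([ 6.36944640e+01,  2.18361934e+01,  7.43772066e+01, -1.09744672e-03,
        8.38575144e+01, -1.23336899e+01]), 'qvel': array([ 0.04321458,  0.02710098, -0.14873624, -0.00197916,  0.05677623,
        0.03458457]), 'joint_efforts': array([ 4.05404367e-03, -4.49222302e+01, -2.31658477e+01, -1.31191900e-04,
        3.67021930e-03, -2.38915042e-06]), 'position': array([0.13266988, 0.53350333, 0.23080116]), 'tool_rot': array([[-9.70414917e-01,  2.41442762e-01, -5.31420085e-04],
       [ 2.41443222e-01,  9.70414304e-01, -1.11795894e-03],
       [ 2.45774556e-04, -1.21319181e-03, -9.99999234e-01]]), 'ft_force': array([ 0.34433572, -0.75360811, -0.10445731]), 'wrist_torque': array([-0.01531429,  0.02354574,  0.02320621]), 'gripper_force': 0.0, 'grip_width': 0.08528832790293275}
0.0187
```

View pics/top0.png

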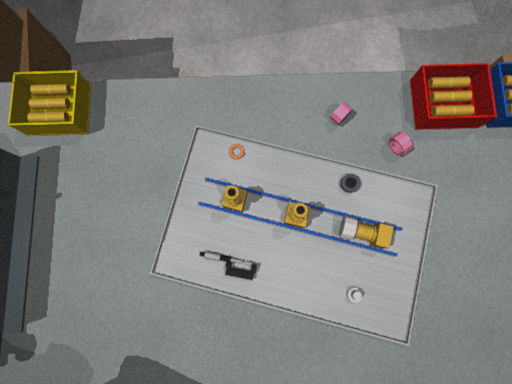

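View pics/scene0.png

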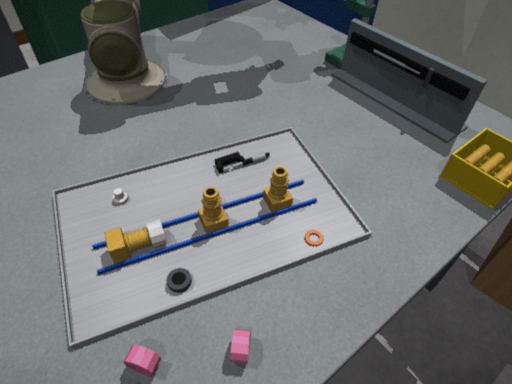

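The top view shows the tipped nozzle with its foot at (385,236) and cap at (348,228). The standing nozzles are at (234,195) and (297,212), and the rails run from (207,180) to (400,229). Next I measure the lane and the nozzle.

```bash
cat >h.py <<'E'
import cv2,numpy as np
from rig import *
def ray(n,uv,z):
    c=camera_info(n);T=np.array(c["world_to_cam"]);R=T[:3,:3];o=-R.T@T[:3,3]
    d=R.T@np.array([(uv[0]-c["cx"])/c["fx"],(uv[1]-c["cy"])/c["fy"],1]);return o+d*(z-o[2])/d[2]
def pix(n,p):
    c=camera_info(n);T=np.array(c["world_to_cam"]);q=T[:3,:3]@p+T[:3,3];return np.array([c["fx"]*q[0]/q[2]+c["cx"],c["fy"]*q[1]/q[2]+c["cy"]])
def tool(o=None):
    o=o or observe();print("t",round(o["time_s"],2),"q",np.round(o["q"],1),"p",np.round(o["position"],4),"F",np.round(o["ft_force"],1),"w",round(o["grip_width"],4),"g",round(o["gripper_force"],1));return o
E
python3 - <<'E'
from h import *
for n in("top","scene"):
    im=cv2.imread(f"pics/{n}0.png");hsv=cv2.cvtColor(im,cv2.COLOR_BGR2HSV)
    m=cv2.inRange(hsv,(105,140,60),(125,255,255))
    k,l,s,c=cv2.connectedComponentsWithStats(m)
    P=[]
    for i in range(1,k):
        x,y,w,h,a=s[i]
        if a<40 or x<80 or x+w>430 or y<120: continue
        v,u=np.where(l==i);W=np.array([ray(n,q,.014)[:2] for q in zip(u,v)]);print(n,"blue",s[i]);P.append(W)
    W=np.vstack(P);c0=W.mean(0);d=np.linalg.svd(W-c0)[2][0] if len(W)<4000 else None
    d*=np.sign(d[1]);e=np.array([d[1],-d[0]]);t=(W-c0)@d;x=(W-c0)@e
    # lane axis from fits of each side
    A=W[x>0];B=W[x<0]
    for S in(A,B):
        L=cv2.fitLine(S.astype(np.float32),cv2.DIST_L2,0,1e-4,1e-4).ravel();L[:2]*=np.sign(L[1]);s_=(S-c0)@L[:2]
        print(" dir",L[:2]," mid",S.mean(0)," ends",c0+e*((S-c0)@e).mean()+d*s_.min(),c0+e*((S-c0)@e).mean()+d*s_.max())
    br=cv2.inRange(hsv,(12,110,60),(32,255,255));k,l,s,c=cv2.connectedComponentsWithStats(br)
    for i in range(1,k):
        if s[i][4]>150: print(n,"brass",s[i],c[i],ray(n,c[i],.03))
    wh=cv2.inRange(hsv,(0,0,205),(180,40,255));k,l,s,c=cv2.connectedComponentsWithStats(wh)
    for i in range(1,k):
        if s[i][4]>60 and 100<c[i][0]<450 and c[i][1]>150: print(n,"white",s[i],c[i],ray(n,c[i],.05))
E
```

```text
top blue [206 178  26   7  54]
top blue [237 186  61  17 124]
top blue [198 202 199  54 469]
top blue [305 203  74  21 159]
 dir [0.27541485 0.96132547]  mid [ 0.62343126 -0.0985429 ]  ends [ 0.56612837 -0.28451698] [0.68517302 0.10183734]
 dir [0.27516446 0.9613972 ]  mid [ 0.56110004 -0.10304179]  ends [ 0.49508592 -0.31728781] [0.62991578 0.12029672]
top brass [   8    9   83  126 5262] [47.18928164 97.02964652] [0.88679982 0.48355861 0.03      ]
top brass [428  76  42  13 454] [448.77753304  81.77312775] [ 0.89798627 -0.47216615  0.03      ]
top brass [429  90  43  12 447] [450.48993289  95.9082774 ] [ 0.86234204 -0.47204434  0.03      ]
top brass [431 105  43  11 433] [452.38106236 110.00461894] [ 0.82731237 -0.47234574  0.03      ]
top brass [222 186  25  26 430] [234.10930233 198.56511628] [0.63001633 0.03728302 0.03      ]
top brass [284 202  26  25 443] [296.23702032 214.63431151] [ 0.59071426 -0.10065019  0.03      ]
top brass [354 222  39  26 688] [375.16860465 234.2369186 ] [ 0.54384099 -0.27151205  0.03      ]
scene blue [288 180  15   8  55]
scene blue [222 192  41  16 
[... 326 characters left out ...]
031764]
scene brass [ 440  128   72   81 3747] [482.22177742 167.4064585 ] [0.86115548 0.46264319 0.03      ]
scene brass [264 167  28  44 793] [277.75409836 190.84237074] [0.6245794  0.04581826 0.03      ]
scene brass [199 187  29  46 854] [212.19672131 211.5234192 ] [ 0.58428021 -0.0963215   0.03      ]
scene brass [105 228  46  35 997] [125.06519559 242.44633902] [ 0.54370198 -0.2682626   0.03      ]
scene brass [471 240  41  52 679] [494.00441826 269.29749632] [1.01400395 0.2295236  0.03      ]
scene brass [489 273  23  30 236] [502.00847458 288.86016949] [1.0429354  0.20316031 0.03      ]
scene white [147 221  14  15 101] [153.24752475 226.56435644] [ 0.55901503 -0.21280152  0.05      ]
```

```bash
cat >>h.py <<'E'
from scipy.spatial.transform import Rotation as Ro
d=np.array([.275,.9615,0]);e=np.array([.9615,-.275,0]);U=np.array([0,0,1.])
R0=np.c_[d,e,-U]
def tilt(a,yaw=0): return Ro.from_rotvec(np.radians(a)*e).as_matrix()@Ro.from_rotvec(np.radians(yaw)*U).as_matrix()@R0
def lane(x,y,z): return (.5985+x)*e+y*d+z*U
def plan(p,R,n):
    "n equal rows from the present pose to TCP pose p,R"
    o=tool();r=Ro.from_matrix(o["tool_rot"]);rv=(r.inv()*Ro.from_matrix(R)).as_rotvec();dp=(p-o["position"])/n
    print("turn/row",np.round(np.degrees(rv)/6/n,2).tolist(),"dp/row mm",np.round(dp*1000,1))
    off=[np.round((r*Ro.from_rotvec(rv*i/n)).inv().apply(dp)/.04,2).tolist() for i in range(n)]
    print(str(off).replace(" ",""))
E
python3 - <<'E'
from h import *
R=tilt(-15);hold=lane(0,-.087,.037);tcp=hold+R[:,2]*.0187
print("tcp grasp",tcp)
plan(tcp-R[:,2]*.12,R,28)
E
```

```text
tcp grasp [ 0.55020177 -0.25289157  0.01893725]
t 0.1 q [ 63.7  21.8  74.4  -0.   83.9 -12.3] p [0.1327 0.5335 0.2308] F [ 0.3 -0.8 -0.1] w 0.0853 g 0.0
turn/row [0.07, -0.07, 0.54] dp/row mm [ 15.2 -27.   -3.4]
[[-0.53,-0.56,0.09],[-0.56,-0.53,0.09],[-0.59,-0.5,0.1],[-0.62,-0.46,0.11],[-0.64,-0.43,0.12],[-0.66,-0.39,0.13],[-0.68,-0.35,0.13],[-0.7,-0.31,0.14],[-0.72,-0.27,0.15],[-0.73,-0.22,0.16],[-0.74,-0.18,0.16],[-0.75,-0.14,0.17],[-0.75,-0.09,0.17],[-0.76,-0.05,0.18],[-0.76,-0.0,0.19],[-0.75,0.04,0.19],[-0.75,0.08,0.2],[-0.74,0.13,0.2],[-0.73,0.17,0.21],[-0.72,0.22,0.21],[-0.7,0.26,0.21],[-0.69,0.3,0.22],[-0.67,0.34,0.22],[-0.65,0.38,0.22],[-0.62,0.42,0.22],[-0.59,0.45,0.22],[-0.57,0.49,0.22],[-0.54,0.52,0.22]]
```

Emit:
{"name": "drive_tool", "arguments": {"offset": [[-0.53,-0.56,0.09],[-0.56,-0.53,0.09],[-0.59,-0.5,0.1],[-0.62,-0.46,0.1],[-0.64,-0.43,0.1],[-0.66,-0.39,0.1],[-0.68,-0.35,0.1],[-0.7,-0.31,0.1],[-0.72,-0.27,0.1],[-0.73,-0.22,0.1]], "turn": [[0.07,-0.07,0.54],[0.07,-0.07,0.54],[0.07,-0.07,0.54],[0.07,-0.07,0.54],[0.07,-0.07,0.54],[0.07,-0.07,0.54],[0.07,-0.07,0.54],[0.07,-0.07,0.54],[0.07,-0.07,0.54],[0.07,-0.07,0.54]], "hand": [1,1,1,1,1,1,1,1,1,1]}}

```text
time_s: 1.35
position: [0.2847, 0.2637, 0.206]
tool_rot: [[-0.687, 0.726, 0.026], [0.721, 0.686, -0.099], [-0.09, -0.05, -0.995]]
ft_force: [0.1, 0.3, 0.5]
grip_width: 0.0853
gripper_force: 0.0
```

Emit:
{"name": "drive_tool", "arguments": {"offset": [[-0.74,-0.18,0.16],[-0.75,-0.14,0.17],[-0.75,-0.09,0.17],[-0.76,-0.05,0.18],[-0.76,0,0.19],[-0.75,0.04,0.19],[-0.75,0.08,0.2],[-0.74,0.13,0.2],[-0.73,0.17,0.21],[-0.72,0.22,0.21]], "turn": [[0.07,-0.07,0.54],[0.07,-0.07,0.54],[0.07,-0.07,0.54],[0.07,-0.07,0.54],[0.07,-0.07,0.54],[0.07,-0.07,0.54],[0.07,-0.07,0.54],[0.07,-0.07,0.54],[0.07,-0.07,0.54],[0.07,-0.07,0.54]], "hand": [1,1,1,1,1,1,1,1,1,1]}}

```text
time_s: 2.6
position: [0.4386, -0.0051, 0.1715]
tool_rot: [[-0.19, 0.982, -0.006], [0.963, 0.185, -0.195], [-0.191, -0.043, -0.981]]
ft_force: [0.6, 1.0, 0.5]
grip_width: 0.0852
gripper_force: 0.0
```

```bash
python3 - <<'E'
from h import *
R=tilt(-15);hold=lane(0,-.087,.037);tcp=hold+R[:,2]*.0187
plan(tcp-R[:,2]*.12,R,9)
E
```

```text
t 2.6 q [ -9.5  14.9  96.7 -12.1  67.3 -15.9] p [ 0.4386 -0.0051  0.1715] F [0.6 1.  0.5] w 0.0852 g 0.0
turn/row [0.07, -0.06, 0.49] dp/row mm [ 13.3 -24.2  -4.1]
[[-0.63,0.22,0.22],[-0.61,0.25,0.22],[-0.6,0.29,0.22],[-0.58,0.32,0.22],[-0.56,0.35,0.22],[-0.54,0.38,0.22],[-0.52,0.41,0.23],[-0.5,0.44,0.23],[-0.47,0.46,0.23]]
```

Emit:
{"name": "drive_tool", "arguments": {"offset": [[-0.63,0.22,0.22],[-0.61,0.25,0.22],[-0.6,0.29,0.22],[-0.58,0.32,0.22],[-0.56,0.35,0.22],[-0.54,0.38,0.22],[-0.52,0.41,0.23],[-0.5,0.44,0.23],[-0.47,0.46,0.23],[0,0,0]], "turn": [[0.07,-0.06,0.49],[0.07,-0.06,0.49],[0.07,-0.06,0.49],[0.07,-0.06,0.49],[0.07,-0.06,0.49],[0.07,-0.06,0.49],[0.07,-0.06,0.49],[0.07,-0.06,0.49],[0.07,-0.06,0.49],[0,0,0]], "hand": [1,1,1,1,1,1,1,1,1,1]}}

```text
time_s: 3.85
position: [0.5594, -0.2228, 0.1334]
tool_rot: [[0.265, 0.962, -0.074], [0.93, -0.275, -0.246], [-0.257, -0.004, -0.966]]
ft_force: [-0.9, 0.6, 0.5]
grip_width: 0.0858
gripper_force: 0.0
```

```bash
python3 - <<'E'
from h import *
R=tilt(-15);hold=lane(0,-.087,.037);tcp=hold+R[:,2]*.0187
plan(tcp,R,6)
cv2.imwrite("pics/s1.png",np.hstack([cv2.resize(get_image("scene")[150:330,30:280],None,fx=1.55,fy=1.55),cv2.resize(get_image("top")[150:330,250:500],None,fx=1.55,fy=1.55)]))
E
```

```text
t 3.85 q [-26.7  32.   75.4 -15.6  70.6  -5.8] p [ 0.5594 -0.2228  0.1334] F [-0.9  0.6  0.5] w 0.0858 g 0.0
turn/row [-0.01, -0.0, 0.0] dp/row mm [ -1.5  -5.  -19.1]
[[-0.0,-0.0,0.49],[-0.0,-0.0,0.49],[-0.0,-0.0,0.49],[-0.0,-0.0,0.49],[-0.0,-0.0,0.49],[-0.0,-0.0,0.49]]
```

View pics/s1.png

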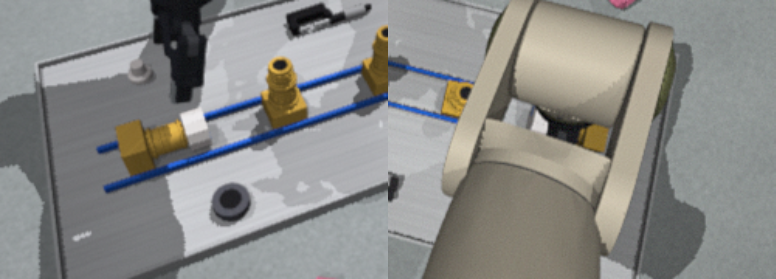

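The gripper hovers above the barrel, with the foot and the cap on either side of it. I descend and close.

Emit:
{"name": "drive_tool", "arguments": {"offset": [[0,0,0.5],[0,0,0.5],[0,0,0.5],[0,0,0.5],[0,0,0.5],[0,0,0.5],[0,0,0],[0,0,0],[0,0,0],[0,0,0]], "turn": [[0,0,0],[0,0,0],[0,0,0],[0,0,0],[0,0,0],[0,0,0],[0,0,0],[0,0,0],[0,0,0],[0,0,0]], "hand": [1,1,1,1,1,1,1,0.2,0.2,0.2], "newtons": 50}}

```text
time_s: 5.2
position: [0.5508, -0.2512, 0.0193]
tool_rot: [[0.263, 0.962, -0.072], [0.93, -0.273, -0.247], [-0.257, -0.001, -0.966]]
ft_force: [-3.3, 11.8, 29.5]
grip_width: 0.032
gripper_force: 49.7
```

Emit:
{"name": "drive_tool", "arguments": {"offset": [[0,0,0],[0,0,0],[0,0,0],[0,0,0],[0,0,0],[0,0,0],[0,0,0],[0,0,0],[0,0,0],[0,0,0]], "turn": [[0,0,0],[0,0,0],[0,0,0],[0,0,0],[0,0,0],[0,0,0],[0,0,0],[0,0,0],[0,0,0],[0,0,0]], "hand": [0.2,0.2,0.2,0.2,0.2,0.2,0.2,0.2,0.2,0.2]}}

```text
time_s: 6.45
position: [0.5508, -0.2511, 0.0194]
tool_rot: [[0.264, 0.962, -0.072], [0.93, -0.273, -0.247], [-0.257, -0.001, -0.966]]
ft_force: [-1.3, 2.0, 5.3]
grip_width: 0.0323
gripper_force: 49.3
```

Emit:
{"name": "drive_tool", "arguments": {"offset": [[0,0,0],[0,0,0],[0,0,0.09],[0,0,0],[0,0,0],[0,0,0],[0,0,0],[0,0,0],[0,0,0],[0,0,0]], "turn": [[0,0,0],[0,0,0],[0,0,0],[0,0,0],[0,0,0],[0,0,0],[0,0,0],[0,0,0],[0,0,0],[0,0,0]], "hand": [0.6,0.6,0.6,0.6,0.2,0.2,0.2,0.2,0.2,0.2]}}

```text
time_s: 7.7
position: [0.5511, -0.2525, 0.016]
tool_rot: [[0.264, 0.962, -0.07], [0.929, -0.273, -0.248], [-0.258, 0.0, -0.966]]
ft_force: [2.3, 1.0, 6.6]
grip_width: 0.0325
gripper_force: 49.0
```

Emit:
{"name": "drive_tool", "arguments": {"offset": [[-0.06,0,-0.25],[-0.08,0,-0.3],[-0.08,0,-0.3],[-0.06,0,-0.25],[0.05,0,0],[0.05,0,0],[0.05,0,0],[0.05,0,0],[0.05,0,0],[0.05,0,0]], "turn": [[0,0,0],[0,0,0],[0,0,0],[0,0,0],[0,0.8,0],[0,0.8,0],[0,0.8,0],[0,0.8,0],[0,0.8,0],[0,0.8,0]], "hand": [0.2,0.2,0.2,0.2,0.2,0.2,0.2,0.2,0.2,0.2]}}

```text
time_s: 8.95
position: [0.5539, -0.2404, 0.0604]
tool_rot: [[0.265, 0.962, 0.064], [0.933, -0.273, 0.234], [0.242, -0.002, -0.97]]
ft_force: [-0.0, -0.3, -4.1]
grip_width: 0.0328
gripper_force: 50.0
```

```bash
python3 - <<'E'
from h import *
o=tool();print(o["tool_rot"].round(3).tolist())
cv2.imwrite("pics/s2.png",np.hstack([cv2.resize(get_image("scene")[150:330,30:280],None,fx=1.55,fy=1.55),cv2.resize(get_image("top")[150:330,250:500],None,fx=1.55,fy=1.55)]))
E
```

```text
t 8.95 q [-40.2  38.   77.2  13.4  71.2 -29.5] p [ 0.5539 -0.2404  0.0604] F [-0.  -0.3 -4.1] w 0.0328 g 50.0
[[0.265, 0.962, 0.064], [0.933, -0.273, 0.234], [0.242, -0.002, -0.97]]
```

View pics/s2.png

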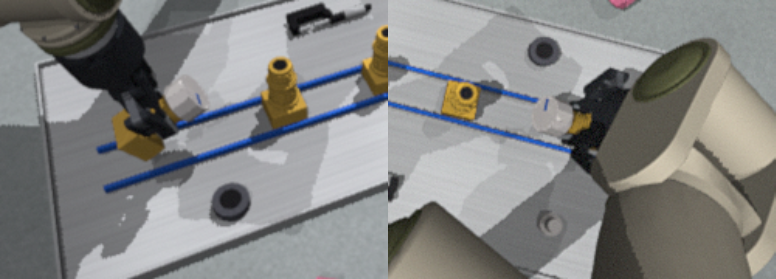

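The nozzle is held in the air, tilted about 29°, with its cap on. I continue the turn.

Emit:
{"name": "drive_tool", "arguments": {"offset": [[0.05,0,0],[0.05,0,0],[0.05,0,0],[0.05,0,0],[0.05,0,0],[0.05,0,0],[0.05,0,0],[0.05,0,0],[0,0,0],[0,0,0]], "turn": [[0,0.9,0],[0,0.9,0],[0,0.9,0],[0,0.9,0],[0,0.9,0],[0,0.9,0],[0,0.9,0],[0,0.9,0],[0,0,0],[0,0,0]], "hand": [0.2,0.2,0.2,0.2,0.2,0.2,0.2,0.2,0.2,0.2]}}

```text
time_s: 10.3
position: [0.5576, -0.2275, 0.0685]
tool_rot: [[0.151, 0.962, 0.227], [0.525, -0.272, 0.806], [0.838, -0.002, -0.546]]
ft_force: [0.2, 0.4, -3.5]
grip_width: 0.0326
gripper_force: 50.2
```

```bash
python3 - <<'E'
from h import *
o=tool();R=o["tool_rot"]; print("tilt",np.degrees(np.arctan2(R[2,0],-R[2,2])),R.round(3).tolist())
h=o["position"]-.0187*R[:,2];print("hold lane",h@e-.5985,h@d,h[2])
E
```

```text
t 10.3 q [-51.3  49.3  72.4  43.4  97.4 -45.5] p [ 0.5576 -0.2275  0.0685] F [ 0.2  0.4 -3.5] w 0.0326 g 50.2
tilt 56.90449901163602 [[0.151, 0.962, 0.227], [0.525, -0.272, 0.806], [0.838, -0.002, -0.546]]
hold lane 0.0002915184704406215 -0.08108937444726955 0.0786715621596325
```

Emit:
{"name": "drive_tool", "arguments": {"offset": [[0.05,0,0],[0.05,0,0],[0.05,0,0],[0,0,0],[-0.1,0,0.02],[-0.1,0,0.03],[-0.1,0,0.03],[0,0,0],[0,0,0],[0,0,0]], "turn": [[0,1,0],[0,1,0],[0,1,0],[0,0,0],[0,0,0],[0,0,0],[0,0,0],[0,0,0],[0,0,0],[0,0,0]], "hand": [0.2,0.2,0.2,0.2,0.2,0.2,0.2,0.2,0.2,0.2]}}

```text
time_s: 11.55
position: [0.5582, -0.2251, 0.0613]
tool_rot: [[0.072, 0.962, 0.263], [0.247, -0.273, 0.93], [0.966, -0.002, -0.257]]
ft_force: [0.1, -0.4, -4.5]
grip_width: 0.0322
gripper_force: 50.3
```

```bash
python3 - <<'E'
from h import *
o=tool();R=o["tool_rot"]; print("tilt",np.degrees(np.arctan2(R[2,0],-R[2,2])))
h=o["position"]-.0187*R[:,2];print("hold lane",h@e-.5985,h@d,h[2])
cv2.imwrite("pics/s3.png",np.hstack([cv2.resize(get_image("scene")[150:290,60:220],None,fx=2.4,fy=2.4),cv2.resize(get_image("top")[150:290,300:460],None,fx=2.4,fy=2.4)]))
E
```

```text
t 11.55 q [-53.5  56.9  70.7  53.6 108.1 -48.6] p [ 0.5582 -0.2251  0.0613] F [ 0.1 -0.4 -4.5] w 0.0322 g 50.3
tilt 75.08740741146445
hold lane 0.0001471328634358171 -0.0810462105617384 0.06612589551485801
```

View pics/s3.png

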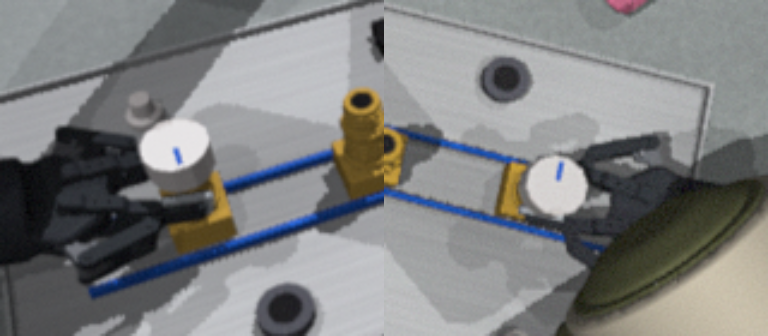

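The nozzle is upright and held between the rails with its cap on; the cap is at (177,150) in the left crop. Now I lower it gently.

Emit:
{"name": "drive_tool", "arguments": {"offset": [[-0.03,0,0.01],[-0.03,0,0.01],[-0.03,0,0.01],[-0.03,0,0.01],[-0.02,0,0.01],[0,0,0],[0,0,0],[0,0,0],[0,0,0],[0,0,0]], "turn": [[0,0,0],[0,0,0],[0,0,0],[0,0,0],[0,0,0],[0,0,0],[0,0,0],[0,0,0],[0,0,0],[0,0,0]], "hand": [0.2,0.2,0.2,0.2,0.2,0.2,0.2,0.2,0.2,0.2]}}

```text
time_s: 12.9
position: [0.5583, -0.2246, 0.0553]
tool_rot: [[0.072, 0.962, 0.263], [0.247, -0.273, 0.93], [0.966, -0.002, -0.257]]
ft_force: [-0.4, -0.4, -4.3]
grip_width: 0.0324
gripper_force: 50.3
```

Emit:
{"name": "drive_tool", "arguments": {"offset": [[-0.02,0,0.005],[-0.02,0,0.005],[-0.02,0,0.005],[0,0,0],[0,0,0],[0,0,0],[0,0,0],[0,0,0],[0,0,0],[0,0,0]], "turn": [[0,0,0],[0,0,0],[0,0,0],[0,0,0],[0,0,0],[0,0,0],[0,0,0],[0,0,0],[0,0,0],[0,0,0]], "hand": [0.2,0.2,0.2,0.2,0.2,0.2,0.2,0.2,0.2,0.2]}}

```text
time_s: 14.15
position: [0.5582, -0.2246, 0.0539]
tool_rot: [[0.071, 0.962, 0.263], [0.246, -0.273, 0.93], [0.967, -0.001, -0.256]]
ft_force: [-2.5, 0.8, 4.6]
grip_width: 0.0326
gripper_force: 50.6
```

Emit:
{"name": "drive_tool", "arguments": {"offset": [[0,0,0],[0,0,0],[0,0,0],[0,0,-0.4],[0,0,-0.6],[0,0,-0.8],[0,0,-0.8],[0,0,-0.7],[0.6,0,0],[0.6,0,0]], "turn": [[0,0,0],[0,0,0],[0,0,0],[0,0,0],[0,0,0],[0,0,0],[0,0,0],[0,0,0],[0,-1,0],[0,-1,0]], "hand": [0.5,0.8,1,1,1,1,1,1,1,1]}}

```text
time_s: 15.4
position: [0.5269, -0.3349, 0.1327]
tool_rot: [[0.128, 0.961, 0.244], [0.437, -0.275, 0.856], [0.89, -0.003, -0.455]]
ft_force: [0.5, 0.0, 0.0]
grip_width: 0.0852
gripper_force: 0.0
```

```bash
python3 - <<'E'
from h import *
for n in("top","scene"):
    im=get_image(n);cv2.imwrite(f"pics/r_{n}.png",im);hsv=cv2.cvtColor(im,cv2.COLOR_BGR2HSV)
    wh=cv2.inRange(hsv,(0,0,190),(180,40,255));k,l,s,c=cv2.connectedComponentsWithStats(wh)
    print("pred",pix(n,lane(0,-.081,.108)))
    for i in range(1,k):
        if s[i][4]>100 and np.linalg.norm(c[i]-pix(n,lane(0,-.081,.108)))<40: print(n,"white",s[i],c[i],ray(n,c[i],.108))
a=cv2.imread("pics/r_scene.png")[130:290,60:260];b=cv2.imread("pics/r_top.png")[130:290,260:460]
cv2.imwrite("pics/s4.png",cv2.resize(np.hstack([a,b]),None,fx=2,fy=2))
c=lane(0,-.081,.17);plan(c,tilt(0),20)
E
```

```text
pred [372.45900904 227.17801017]
top white [358 215  25  25 428] [370.02102804 227.70794393] [ 0.55223291 -0.23758488  0.108     ]
pred [130.57799307 213.26189022]
scene white [119 201  29  22 456] [132.88815789 211.60526316] [ 0.55231578 -0.23757638  0.108     ]
t 15.5 q [-59.3  51.   58.4  45.5 115.1 -41.1] p [ 0.5282 -0.3339  0.1367] F [0.6 0.4 0.2] w 0.0853 g 0.0
turn/row [0.0, -0.52, 0.0] dp/row mm [1.2 4.6 1.7]
[[0.09,-0.0,0.09],[0.1,-0.0,0.08],[0.1,-0.0,0.08],[0.1,-0.0,0.07],[0.11,-0.0,0.06],[0.11,-0.0,0.06],[0.11,-0.0,0.05],[0.12,-0.0,0.05],[0.12,-0.0,0.04],[0.12,-0.0,0.03],[0.12,-0.0,0.03],[0.12,-0.0,0.02],[0.12,-0.0,0.01],[0.13,-0.0,0.01],[0.13,-0.0,-0.0],[0.13,-0.0,-0.01],[0.12,-0.0,-0.01],[0.12,-0.0,-0.02],[0.12,-0.0,-0.03],[0.12,-0.0,-0.04]]
```

View pics/s4.png

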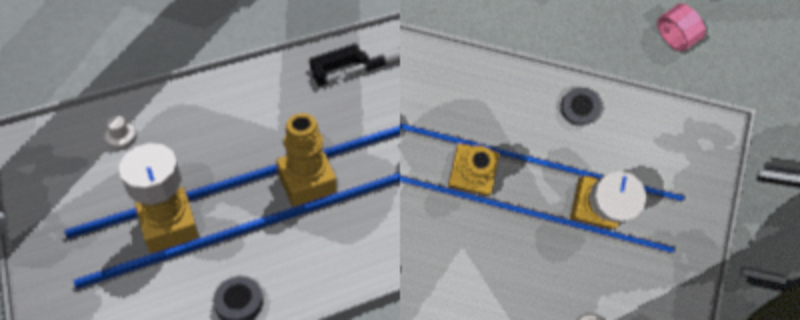

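The nozzle stands in the lane with its cap on. Both views put the cap centre at (0.552,-0.238). I go to hover above the cap.

```bash
python3 - <<'E'
from h import *
plan(lane(-.001,-.077,.165),tilt(0),12)
E
```

```text
t 15.5 q [-59.3  51.   58.4  45.5 115.1 -41.1] p [ 0.5282 -0.3339  0.1367] F [0.6 0.4 0.2] w 0.0853 g 0.0
turn/row [0.0, -0.87, 0.0] dp/row mm [2.1 8.  2.4]
[[0.15,-0.0,0.16],[0.16,-0.0,0.14],[0.17,-0.0,0.13],[0.18,-0.0,0.11],[0.19,-0.0,0.09],[0.2,-0.0,0.08],[0.21,-0.0,0.06],[0.21,-0.0,0.04],[0.21,-0.0,0.02],[0.21,-0.0,-0.0],[0.21,-0.0,-0.02],[0.21,-0.0,-0.04]]
```

Emit:
{"name": "drive_tool", "arguments": {"offset": [[0.15,0,0.16],[0.16,0,0.14],[0.17,0,0.13],[0.18,0,0.11],[0.19,0,0.09],[0.2,0,0.08],[0.21,0,0.06],[0.21,0,0.04],[0.21,0,0.02],[0.21,0,0]], "turn": [[0,-0.87,0],[0,-0.87,0],[0,-0.87,0],[0,-0.87,0],[0,-0.87,0],[0,-0.87,0],[0,-0.87,0],[0,-0.87,0],[0,-0.87,0],[0,-0.87,0]], "hand": [1,1,1,1,1,1,1,1,1,1]}}

```text
time_s: 16.75
position: [0.5499, -0.2548, 0.1557]
tool_rot: [[0.27, 0.962, 0.048], [0.944, -0.275, 0.181], [0.187, -0.003, -0.982]]
ft_force: [0.6, -0.8, 0.4]
grip_width: 0.0853
gripper_force: 0.0
```

Emit:
{"name": "drive_tool", "arguments": {"offset": [[0.21,0,-0.02],[0.21,0,-0.04],[0,0,0],[0,0,0],[0,0,0],[0,0,0],[0,0,0],[0,0,0],[0,0,0],[0,0,0]], "turn": [[0,-0.87,0],[0,-0.87,0],[0,0,0],[0,0,0],[0,0,0],[0,0,0],[0,0,0],[0,0,0],[0,0,0],[0,0,0]], "hand": [1,1,1,1,1,1,1,1,1,1]}}

```text
time_s: 18.0
position: [0.5546, -0.2385, 0.1607]
tool_rot: [[0.273, 0.962, -0.0], [0.962, -0.273, 0.008], [0.008, -0.002, -1.0]]
ft_force: [-0.4, 0.1, 0.1]
grip_width: 0.0851
gripper_force: 0.0
```

```bash
python3 - <<'E'
from h import *
print(observe()["tool_rot"].round(3).tolist());plan(lane(-.001,-.077,.072),tilt(0),5)
im=get_image("scene");cv2.imwrite("pics/s5.png",cv2.resize(im[110:270,50:250],None,fx=3,fy=3))
E
```

```text
[[0.273, 0.962, -0.0], [0.962, -0.273, 0.008], [0.008, -0.002, -1.0]]
t 18.0 q [-34.7  30.4  71.8   0.4  78.  -18.9] p [ 0.5546 -0.2385  0.1607] F [-0.4  0.1  0.1] w 0.0851 g 0.0
turn/row [-0.0, -0.02, 0.0] dp/row mm [ -0.3   0.  -17.7]
[[-0.0,-0.01,0.44],[-0.0,-0.01,0.44],[-0.0,-0.01,0.44],[-0.0,-0.01,0.44],[-0.0,-0.01,0.44]]
```

View pics/s5.png

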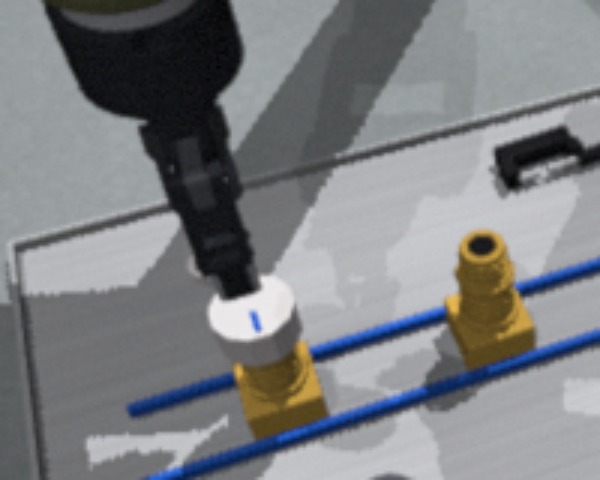

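The gripper is aligned over the cap at (255,320). I descend and grip.

Emit:
{"name": "drive_tool", "arguments": {"offset": [[0,-0.01,0.44],[0,-0.01,0.44],[0,-0.01,0.44],[0,-0.01,0.44],[0,-0.01,0.44],[0,0,0],[0,0,0],[0,0,0],[0,0,0],[0,0,0]], "turn": [[0,-0.02,0],[0,-0.02,0],[0,-0.02,0],[0,-0.02,0],[0,-0.02,0],[0,0,0],[0,0,0],[0,0,0],[0,0,0],[0,0,0]], "hand": [1,1,1,1,1,1,0.4,0.4,0.4,0.4], "newtons": 90}}

```text
time_s: 19.3
position: [0.5533, -0.238, 0.0738]
tool_rot: [[0.273, 0.962, -0.0], [0.962, -0.273, -0.003], [-0.003, 0.0, -1.0]]
ft_force: [2.0, -0.0, 5.4]
grip_width: 0.047
gripper_force: 92.0
```

```bash
python3 - <<'E'
from h import *
o=tool();print(o["tool_rot"].round(3).tolist(),o["wrist_torque"])
E
```

```text
t 19.3 q [-34.5  35.5  78.4  -0.2  66.  -18.5] p [ 0.5533 -0.238   0.0738] F [ 2.  -0.   5.4] w 0.047 g 92.0
[[0.273, 0.962, -0.0], [0.962, -0.273, -0.003], [-0.003, 0.0, -1.0]] [ 0.03253491 -0.27635712  0.00532233]
```

Emit:
{"name": "drive_tool", "arguments": {"offset": [[0,0,0],[0,0,-0.005],[0,0,-0.005],[0,0,-0.005],[0,0,-0.005],[0,0,-0.005],[0,0,-0.005],[0,0,-0.005],[0,0,-0.005],[0,0,-0.005]], "turn": [[0,0,-0.84],[0,0,-0.84],[0,0,-0.84],[0,0,-0.84],[0,0,-0.84],[0,0,-0.84],[0,0,-0.84],[0,0,-0.84],[0,0,-0.84],[0,0,-0.84]], "hand": [0.4,0.4,0.4,0.4,0.4,0.4,0.4,0.4,0.4,0.4]}}

```text
time_s: 20.55
position: [0.5533, -0.2386, 0.0756]
tool_rot: [[-0.569, 0.822, -0.0], [0.822, 0.569, -0.004], [-0.003, -0.003, -1.0]]
ft_force: [1.1, -1.2, 6.1]
grip_width: 0.0466
gripper_force: 92.3
```

```bash
python3 - <<'E'
from h import *
o=tool();print(o["tool_rot"].round(3).tolist(),o["wrist_torque"])
E
```

```text
t 20.55 q [-34.5  35.3  78.3  -0.2  66.2 -69.1] p [ 0.5533 -0.2386  0.0756] F [ 1.1 -1.2  6.1] w 0.0466 g 92.3
[[-0.569, 0.822, -0.0], [0.822, 0.569, -0.004], [-0.003, -0.003, -1.0]] [-0.36038037 -0.18553545 -0.05601274]
```

Emit:
{"name": "drive_tool", "arguments": {"offset": [[0,0,-0.005],[0,0,-0.005],[0,0,-0.005],[0,0,0],[0,0,0],[0,0,0],[0,0,0],[0,0,0],[0,0,0],[0,0,0]], "turn": [[0,0,-0.83],[0,0,-0.83],[0,0,-0.83],[0,0,-0.83],[0,0,-0.83],[0,0,-0.83],[0,0,-0.83],[0,0,0],[0,0,0],[0,0,0]], "hand": [0.4,0.4,0.4,0.4,0.4,0.4,0.4,0.4,0.4,0.4]}}

```text
time_s: 21.8
position: [0.5536, -0.2384, 0.0771]
tool_rot: [[-0.936, 0.352, 0.001], [0.352, 0.936, -0.004], [-0.002, -0.004, -1.0]]
ft_force: [0.8, 0.5, 12.0]
grip_width: 0.0468
gripper_force: 92.9
```

```bash
python3 - <<'E'
from h import *
o=tool();R=o["tool_rot"];print(R.round(3).tolist(),o["wrist_torque"],np.degrees(np.arctan2(R[1,0],R[0,0])))
E
```

```text
t 21.8 q [ -34.5   35.2   78.2   -0.2   66.3 -103.8] p [ 0.5536 -0.2384  0.0771] F [ 0.8  0.5 12. ] w 0.0468 g 92.9
[[-0.936, 0.352, 0.001], [0.352, 0.936, -0.004], [-0.002, -0.004, -1.0]] [-0.02541449 -0.19559301  0.06197631] 159.41643009909652
```

The cap has turned 85° and the seal pushes up with 12 N, so the thread has let go. I lift straight up.

Emit:
{"name": "drive_tool", "arguments": {"offset": [[0,0,-0.03],[0,0,-0.05],[0,0,-0.06],[0,0,-0.06],[0,0,0],[0,0,0],[0,0,0],[0,0,0],[0,0,0],[0,0,0]], "turn": [[0,0,0],[0,0,0],[0,0,0],[0,0,0],[0,0,0],[0,0,0],[0,0,0],[0,0,0],[0,0,0],[0,0,0]], "hand": [0.4,0.4,0.4,0.4,0.4,0.4,0.4,0.4,0.4,0.4]}}

```text
time_s: 23.05
position: [0.5526, -0.2376, 0.0831]
tool_rot: [[-0.936, 0.352, -0.003], [0.352, 0.936, -0.002], [0.002, -0.003, -1.0]]
ft_force: [0.2, 0.5, 0.1]
grip_width: 0.0467
gripper_force: 92.0
```

Emit:
{"name": "drive_tool", "arguments": {"offset": [[0,0,-0.06],[0,0,-0.1],[0,0,-0.1],[0,0,-0.1],[0,0,-0.1],[0,0,-0.1],[0,0,-0.03],[0,0,0],[0,0,0],[0,0,0]], "turn": [[0,0,0],[0,0,0],[0,0,0],[0,0,0],[0,0,0],[0,0,0],[0,0,0],[0,0,0],[0,0,0],[0,0,0]], "hand": [0.4,0.4,0.4,0.4,0.4,0.4,0.4,0.4,0.4,0.4]}}

```text
time_s: 24.3
position: [0.5526, -0.2375, 0.1066]
tool_rot: [[-0.936, 0.352, -0.003], [0.352, 0.936, -0.002], [0.002, -0.003, -1.0]]
ft_force: [-0.3, -0.2, -1.2]
grip_width: 0.0468
gripper_force: 92.0
```

```bash
python3 - <<'E'
from h import *
tool()
a=get_image("scene")[110:290,40:240];b=get_image("top")[130:310,280:480]
cv2.imwrite("pics/s6.png",cv2.resize(np.hstack([a,b]),None,fx=2,fy=2))
E
```

```text
t 24.3 q [ -34.4   33.3   76.4   -0.2   70.4 -103.8] p [ 0.5526 -0.2375  0.1066] F [-0.3 -0.2 -1.2] w 0.0468 g 92.0
```

View pics/s6.png

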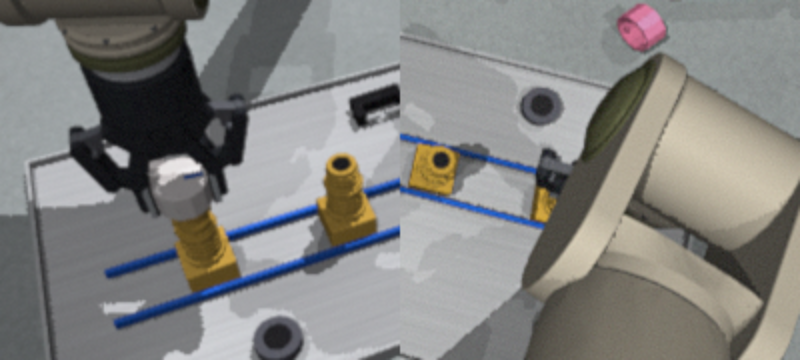

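The nozzle stands in the lane at (210,265), and the gripper holds the cap level above its mouth at (180,185). I hand in.

```bash
python3 -c "
from rig import env
print(env.close_job())"
```

```text
the job is handed in; nothing more can be done
None
```

The nozzle now stands upright on its foot in the lane, its cap is unscrewed, and the gripper holds the cap level about 12 mm above the mouth; I handed the job in at about 24 s and saw no verdict.

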